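Press the sample carrier under the leaf spring of a loading gate

ROBOT

A 6-joint arm with a two-finger parallel gripper is mounted at the origin on the work surface; the furniture and walls round the work are solid. World frame = base frame: x ahead of the robot, y to its left, z up, the work surface at z = 0. Lengths are in m, angles in rad, forces in N, time in s.
With the tool pointing down it reaches from about 0.325 to 0.775 m from the base axis. Payload 5.5 kg.
Tool frame: the origin (TCP) lies on the centre line of the jaws, within the pads' length; the fingertips stand 25 mm ahead of it and the grasp point (between the pads) lies 6 mm ahead of it; z points along the fingers, x is the direction in which the jaws open and shut, and the axes are right-handed (so a half turn about z gives the same grasp; the last joint's range is limited). The gripper opens to 88 mm and grips with 3 to 60 N. Pads are 20 mm wide; open, the fingers measure 115 mm over their backs; the gripper's body (75 mm by 178 mm) begins 61 mm behind the grasp point.
Start: joints at [1.162, 0.091, 1.231, -0, 1.82, -0.057], TCP at [0.207, 0.563, 0.214] pointing down, gripper open.
Joint ranges: [-2.87, 2.87], [-0.86, 2.18], [0.17, 2.46], [-1.51, 4.65], [0.06, 2.69], [-2.65, 2.65]. Speed limits (rad/s): [2.57, 2.57, 3.01, 3.14, 3.14, 3.14].

INTERFACE

Orientations are given as a unit quaternion [x, y, z, w].
In Python, from cell import * gives the robot as it stands. Calls block until the motion is done:
- goto(position, orientation): joint-space move of the TCP to a pose.
- move_linear(position, rot=None, speed=0.15): straight line of the TCP; rot=None keeps the orientation; speed is the mean speed in m/s.
- goto_joints(angles): joint-space move.
- open_gripper() and gripper_close(newtons=None): open the fingers fully, or close them until they stop; newtons is the grip in N (None keeps the last).
- wait(seconds).
- ik(position, orientation): joint angles nearest the present ones, or None.
- get_obs(): the state.
- capture(name): name is "scene" or "top" or "wrist"; returns a dict with "image" (480x640x3 uint8, red, green, blue), "range_z" (480x640 float32, m along the optical axis (not along the pixel's ray), 0 where there is no reading), "K" (3x3 intrinsics, pixels), "world_to_cam" (4x4, takes a point from world to camera coordinates); the wrist camera has in their place "hand_eye" (4x4, takes a point from camera to tool coordinates, whose origin is the TCP and whose axes are the tool frame's). Camera axes: x right, y down, z forward; pixel columns grow to the right and rows downward; lengths in m; the calibration is good to about 2 mm. A picture is of the moment at which its call begins: read the wrist's pose just before it.
A pose or a line that the arm cannot do raises Unreachable and nothing moves.
- sign_off(): hands the job in, once; it reports no verdict.
The state is a dict: "time_s": time; "joints": joint angles; "dq": joint speeds; "effort": joint torques, N m; "position": TCP position; "eef_rot": TCP orientation; "contact_force": force on the tool from outside, world axes, zero at the start; "ft_torque": the same for the moment, N m; "width": opening from 0.0 (shut) to 1.0 (fully open).
Only numpy, scipy, OpenCV 4.12 (cv2) and the standard library are available. Lean on these libraries where they do the work, as an engineer would, in place of code of your own. Each camera call takes 0.05 s, during which the arm holds its last target. There are 200 camera calls.

TASK

Load the white sample carrier into the grey loading gate using shut fingertips only: press it down hard on its sprung bed, just behind its thumb rib, and keep pressing while you slide it forward under the cross bar and the leaf spring until it is fully home against the end stop and the bed has sprung up behind it. Do not grip or lift the carrier, do not disturb the vial, the dish and the cap beside the gate, and take the fingers away at the end.

Things in the scene. Friction and masses are not known exactly. Their poses are not given: they have to be found in the camera images.
- gate_origin (a point): Reference point of the fixed loading gate (grey metal channel, 184 x 83 mm): on its centre line, on the table, under the front edge of the sprung bed. x axis: the way the carrier is slid; z up. At x (mm): rear wall -72 to -68, 30 high; sprung bed -66 to 0; steel floor 0 to 101, top 14 above the table. Side rails y 31.5 to 41.5 either side, 30 high; over the tail, x -68 to -40, they have lips in to y 26.5, underside 34, top 38.
- bar (a point): Middle of the underside of the gate's cross bar, 27.5 mm above the table, 50 mm ahead of gate_origin; axes as the gate's. The bar spans the channel, 8 mm along x, top 44 mm above the table. The raised carrier is too high to pass under it: it must be pressed down at least 5.5 mm.
- stop (a point): Middle of the end stop's face, 101 mm ahead of gate_origin, 19 mm above the table; axes as the gate's. Home: the carrier's nose touches it, its origin is 52 mm ahead of gate_origin, its tail 3 mm past the bed, its underside on the floor, 14 mm above the table. Its rib is then still 4 mm short of the cross bar, so it can be pushed home from behind the rib.
- carrier: Loose white carrier, 98 (x) x 60 x 10 mm, about 0.12 kg, 1.5 mm play each side in the channel; origin at the centre of its underside, x forward. Window in its front 40 mm. Thumb rib at x -16 to -10, 44 wide, 8 mm above the top; behind it a flat top, x -49 to -16, to press on. Underside 23 mm above the table at the start, 15 mm with the bed fully down. Slides easily (friction about 0.2).
- carrier_press (a point): Point on the carrier's top face, on its centre line, 13 mm behind the rear face of the thumb rib: the place to press. It moves with the carrier; x axis forward, z up.
- bed (a joint): Sprung bed that lifts the carrier: 0 m = up, 0.008 m = fully down. It pushes up with 5 N when up and 12 N when fully down. It springs up again when pressure is off or when the carrier has left it, and then its front edge blocks the carrier's way back.
- leaf (a joint): Steel leaf spring 40 mm wide, 33 mm long, hinged just beyond the cross bar and sloping down ahead, tip at gate x = 86 mm, about 20 mm above the table. 0 rad = at rest; about 0.12 rad when the carrier lies under it. It presses on the carrier with about 5 N and drags lightly.
- vial: Small screw vial with a cap, 23 mm across, 54 mm high, standing left of the gate; origin at the centre of its underside. Leave alone.
- dish: Clear round dish with lid, 64 mm across, 16 mm high, right of the gate; origin at the centre of its underside. Leave alone.
- cap: Blue tube cap, 23 mm across, 12 mm high, left of the gate near its rear end; origin at the centre of its underside. Leave alone.
Mind the look-alikes: they are no part of the job. What is shaped like the carrier but black is not meant.

How it is judged:
By the outcome, as a careful person would: the job done as asked, in the order asked, and still so for the second after the job is handed in, with the robot touching nothing.
It also fails if it takes over 35 s, if anything falls off the work surface, if the arm or the gripper's body presses on something with over 40 N, if the wrist force passes 120 N, or if a joint passes its speed limit or range.

## Working session

There is one attempt and no reset: what is moved stays moved. The work goes in short steps, each a Python script; the robot and the scene stay as the last script left them, time stands still between calls to the robot, and variables do not carry over. Pictures are saved under pics/ and viewed, about 8 in all and at most 12, crops included, and the job is handed in when it is done.

```bash
mkdir -p pics; ls; python3 - <<'E'
from cell import *
import cv2,numpy as np
for n in("top","scene"):
    c=capture(n); cv2.imwrite(f"pics/{n}0.png",c["image"][:,:,::-1]); np.savez(f"{n}0.npz",**c)
    print(n,c["K"].tolist(),c["world_to_cam"].round(4).tolist())
o=get_obs();print(o["time_s"],o["position"],o["eef_rot"],o["contact_force"])
E
```

```text
pics
top [[617.5227270226163, 0.0, 319.74154935660783], [0.0, 617.5227270226163, 248.58135920633924], [0.0, 0.0, 1.0]] [[0.0149, -0.9999, 0.0087, -0.0681], [-0.9887, -0.016, -0.1494, 0.5565], [0.1495, -0.0064, -0.9887, 0.8896], [0.0, 0.0, 0.0, 1.0]]
scene [[584.1081327503102, 0.0, 322.07083715806675], [0.0, 584.1081327503102, 229.55745688332814], [0.0, 0.0, 1.0]] [[0.5489, -0.8356, 0.0218, -0.3552], [-0.32, -0.2342, -0.918, 0.2247], [0.7722, 0.4969, -0.3959, 0.4677], [0.0, 0.0, 0.0, 1.0]]
0.1 [0.206637   0.56300349 0.21282301] [ 8.19927457e-01  5.72466763e-01 -7.45728549e-04  4.63593026e-04] [0.61990453 0.70495803 0.19211405]
```

View pics/top0.png

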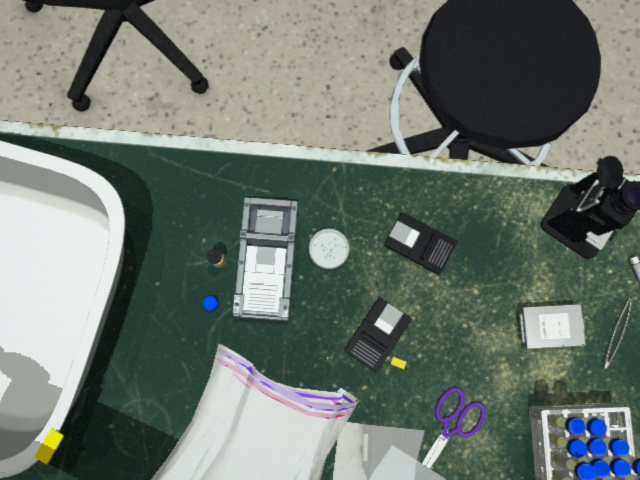

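View pics/scene0.png

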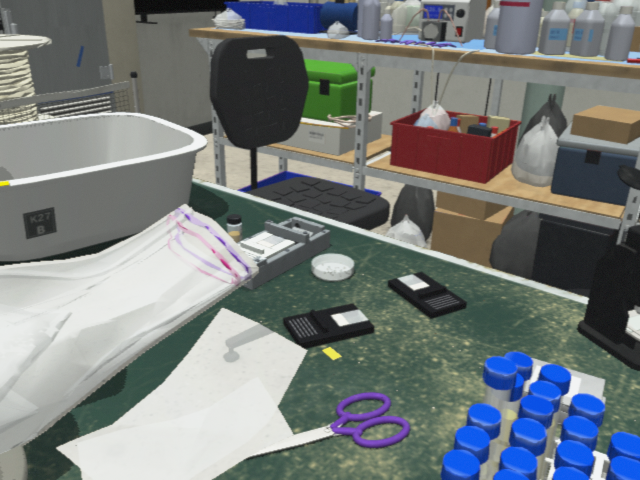

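The top view shows the gate spanning about (235–297, 198–318), with forward pointing up the image. The white carrier is behind the cross bar (row ~235). The vial is at (216,257), the cap at (210,303) and the dish at (329,249). The black look-alikes are off to the right.

```bash
cat > h.py <<'E'
import numpy as np,cv2
def cloud(c,T=None):
    z=c["range_z"];K=c["K"];v,u=np.mgrid[:480,:640]
    P=np.stack([(u-K[0,2])/K[0,0]*z,(v-K[1,2])/K[1,1]*z,z],-1)
    if T is None:T=np.linalg.inv(c["world_to_cam"])
    return P@T[:3,:3].T+T[:3,3]
E
python3 - <<'E'
from h import *
c=np.load("top0.npz");P=cloud(c);ok=c["range_z"]>0
W=lambda u,v:P[v,u].round(4)
print("table",W(310,320),W(180,250),W(310,190))
m=np.zeros((480,640),bool);m[190:325,225:303]=1
s=m&ok&(P[...,2]>.02)&(P[...,2]<.06)
r=cv2.minAreaRect(P[s][:,:2].astype(np.float32)*1000);print(r,s.sum())
# rail tops only
for lo,hi in((.026,.034),(.034,.041),(.041,.048)):
    q=m&ok&(P[...,2]>lo)&(P[...,2]<hi);print(lo,q.sum(),cv2.minAreaRect(P[q][:,:2].astype(np.float32)*1000) if q.sum()>5 else 0, P[q].mean(0))
for n,(u,v) in dict(vial=(216,252),cap=(210,303),dish=(329,249),bagtop=(235,352),bag=(300,400),bin=(118,230),press=(262,290)).items():print(n,W(u,v))
b=ok&(P[...,0]<.75)&(P[...,0]>.1)
for n,sl in dict(bag=np.s_[345:480,180:350],bin=np.s_[150:470,0:125]).items():
    q=P[sl][ok[sl]];print(n,np.percentile(q[:,2],[50,90,99,100]),q[q[:,2]>.03].min(0),q[q[:,2]>.03].max(0))
im=c["image"][185:330,170:350,::-1];cv2.imwrite("pics/crop.png",cv2.resize(im,None,fx=4,fy=4,interpolation=2))
E
```

```text
table [ 0.4516 -0.0463  0.0008] [ 0.5582  0.1605 -0.0015] [ 0.6579 -0.0427  0.0019]
((544.8709716796875, 23.530391693115234), (83.50582122802734, 184.66403198242188), 86.58511352539062) 5708
0.026 3604 ((544.4618530273438, 23.31395721435547), (83.42840576171875, 183.85166931152344), 86.39322662353516) [0.53344579 0.02384151 0.03078392]
0.034 1171 ((545.8333740234375, 22.99810218811035), (82.7650375366211, 178.77178955078125), 86.29287719726562) [0.52375727 0.02462681 0.03647301]
0.041 331 ((523.0443725585938, 21.889982223510742), (122.0692138671875, 81.83954620361328), 0.14815157651901245) [0.56024068 0.02266517 0.04309999]
vial [0.5484 0.0951 0.0514]
cap [0.4748 0.1075 0.0123]
dish [ 0.5608 -0.074   0.0173]
bagtop [ 0.401   0.0682 -0.0009]
bag [ 0.3435 -0.0362  0.1431]
bin [0.5632 0.2133 0.1421]
press [0.4944 0.0267 0.0318]
bag [0.08758448 0.12303695 0.14283383 0.15291115] [ 0.22810108 -0.10662674  0.03003362] [0.4121212  0.13327732 0.15291115]
bin [0.00354932 0.13712237 0.14016902 0.14415972] [0.25105314 0.20802119 0.0300023 ] [0.6750598  0.43620718 0.14415972]
```

View pics/crop.png

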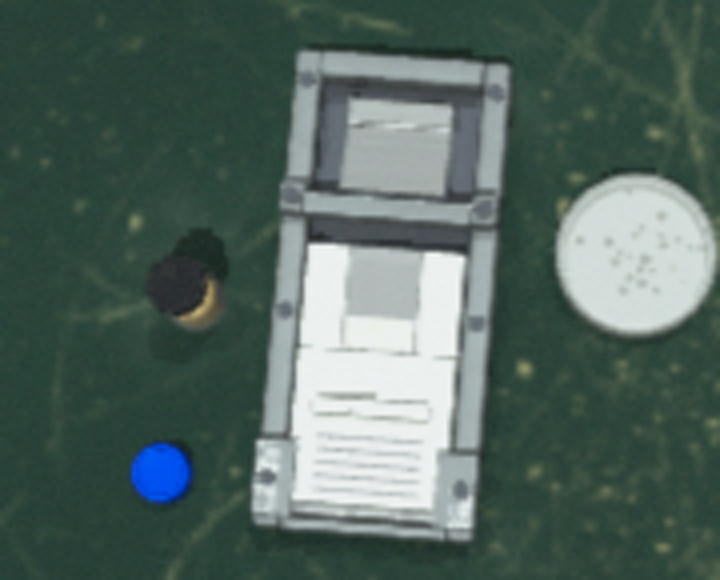

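The gate's rectangle measures 83.5 × 184.6 mm, which matches the given size. Its yaw is about -3.5°, with gate_origin near (0.525, 0.0246). Next I'll shut the gripper, go above the press point and take one close look.

```bash
cat >> h.py <<'E'
from scipy.spatial.transform import Rotation as R
YAW=np.deg2rad(-3.5); G=np.array([.525,.0246,0])
def setg(g,y):
    global G,YAW; G=np.array(g);YAW=y
def g2w(p): return G+R.from_euler('z',YAW).apply(p)
def quat(s=1): # tool z down, tool x along s*gate y
    z=np.array([0,0,-1.]);x=R.from_euler('z',YAW).apply([0,s,0]);return R.from_matrix(np.c_[x,np.cross(z,x),z]).as_quat()
E
python3 - <<'E'
from cell import *
from h import *
o=get_obs();j=np.array(o["joints"]);p=g2w([-25,0,0]);p=g2w([-.04,0,.20])
c=[(np.abs(np.array(q)-j).max(),s) for s in(1,-1) if (q:=ik(p,quat(s))) is not None];print(c)
s=min(c)[1]
gripper_close(20)
move_linear(np.array(o["position"])+[0,0,.06])
goto(p+[0,0,.06],quat(s))
o=get_obs();T=np.eye(4);T[:3,:3]=R.from_quat(o["eef_rot"]).as_matrix();T[:3,3]=o["position"]
w=capture("wrist");np.savez("w1.npz",T=T,**w);cv2.imwrite("pics/w1.png",w["image"][:,:,::-1])
print(s,o["time_s"],o["position"],p,o["width"],o["contact_force"],o["joints"])
E
```

```text
[(np.float64(1.4673511764103389), 1), (np.float64(1.6742414771794536), -1)]
1 4.15 [0.48509492 0.0276691  0.25997346] [0.48507461 0.02704194 0.2       ] 0.0036504508574451543 [-0.35373777  1.25263996  0.60613391] [-1.32188672e-02 -1.99917906e-01  1.42921281e+00  2.33797959e-04
  1.91235152e+00 -1.52373236e+00]
```

View pics/w1.png

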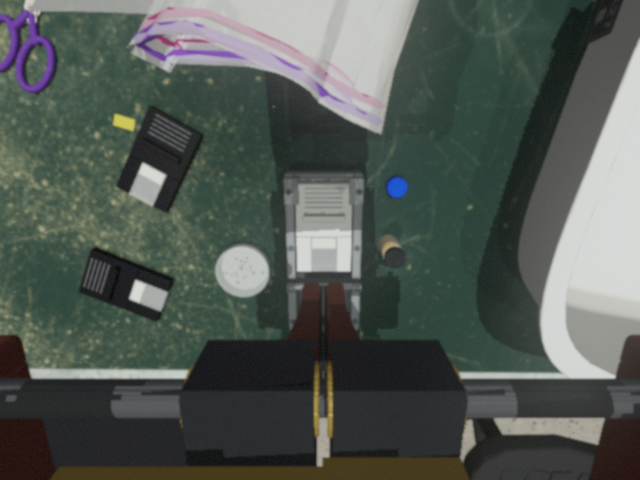

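The wrist view shows the gate at (284–363, 172–285). The rear wall is at the top and the rib is near row 212. The shut fingers cover the front end. I'll measure from the cloud in gate coordinates.

```bash
python3 - <<'E'
from h import *
def wg(P):return R.from_euler('z',-YAW).apply((P-G).reshape(-1,3)).reshape(P.shape)*1000
w=np.load("w1.npz");c=np.load("top0.npz")
for n,P,im in(("top",cloud(c),c["image"]),("wrist",cloud(w,w["T"]@w["hand_eye"]),w["image"])):
    Q=wg(P);X,Y,Z=Q[...,0],Q[...,1],Q[...,2]
    s=(X>-80)&(X<-5)&(abs(Y)<50)&(Z>22)&(Z<45)
    q=Q[s];print(n,s.sum(),"rear x",np.percentile(q[:,0],[0,1]))
    for a,b in((-70,-42),(-36,-22),(-22,-8)):
        y=Y[s&(X>a)&(X<b)];print("  rails y",a,b,y.min(),y.max(),(y.min()+y.max())/2)
    # along-centre height & brightness profile
    m=abs(Y)<14
    for x in range(-76,62,2):
        k=m&(abs(X-x)<1)&(Z>-5)&(Z<60)
        if k.sum():print(f"{x}:{np.median(Z[k]):.0f}/{im[k].mean():.0f}",end=" ")
    print()
E
```

```text
top 2375 rear x [-72.42790729 -71.78151049]
  rails y -70 -42 -41.72116241424643 41.75225041660417 0.015544001178870559
  rails y -36 -22 -41.57798971135671 41.39996223648877 -0.08901373743396945
  rails y -22 -8 -41.51067907420362 41.23700986176978 -0.13683460621692234
-76:-0/46 -74:-0/46 -72:27/108 -70:30/162 -68:29/106 -66:20/129 -64:22/189 -62:30/196 -60:33/236 -58:32/218 -56:33/227 -54:33/232 -52:33/211 -50:32/235 -48:33/219 -46:33/224 -44:33/231 -42:32/207 -40:33/234 -38:32/216 -36:33/225 -34:33/238 -32:33/237 -30:33/210 -28:41/225 -26:41/237 -24:40/222 -22:32/189 -20:32/219 -18:32/237 -16:33/238 -14:32/239 -12:33/238 -10:33/238 -8:32/238 -6:32/235 -4:31/204 -2:32/230 0:33/233 2:32/234 4:32/235 6:32/234 8:33/229 10:32/194 12:31/186 14:31/185 16:32/183 18:31/184 20:32/184 22:32/183 24:32/184 26:32/185 28:31/184 30:32/187 32:32/190 34:31/184 36:32/156 38:14/103 40:13/68 42:14/70 44:14/81 46:34/101 48:42/140 50:42/166 52:43/158 54:41/116 56:33/96 58:31/137 60:30/167 
wrist 4759 rear x [-74.42346767 -73.91040712]
  rails y -70 -42 -40.89779567524671 42.04424919984879 0.5732267623010401
  rails y -36 -22 -40.761518293872015 41.70679308895295 0.47263739754046696
  rails y -22 -8 -40.941803786234004 42.15222265903008 0.605209436398038
-76:-2/40 -74:13/58 -72:28/86 -70:28/87 -68:21/89 -66:20/89 -64:25/95 -62:31/136 -60:31/145 -58:31/141 -56:31/151 -54:31/140 -52:31/150 -50:31/144 -48:31/144 -46:31/147 -44:31/136 -42:31/148 -40:31/146 -38:31/140 -36:31/155 -34:31/152 -32:32/124 -30:39/131 -28:39/156 -26:39/154 -24:31/149 -22:31/152 -20:31/157 -18:31/157 -16:31/158 -14:31/178 -12:31/205 -10:31/212 -8:31/210 -6:31/195 -4:31/201 -2:31/208 0:31/209 2:31/209 4:31/209 6:31/205 8:30/187 10:30/175 12:30/174 14:30/173 16:30/173 18:30/174 20:30/174 22:30/173 24:30/175 26:30/176 28:30/178 30:30/177 32:30/173 34:30/162 40:13/132 42:12/111 44:32/65 46:12/61 48:12/57 50:12/58
```

Both views agree within the 2 mm calibration. Rib rear is at gate x ≈ -29, so the carrier origin is ≈ -13, the press point ≈ -42 and the travel ≈ 65 mm. Heights (33 and 41) match. Now I'll descend and press with force feedback.

```bash
sed -i 's/G=np.array(\[.525,.0246,0\])/G=np.array([.5244,.0249,0])/' h.py
python3 - <<'E'
from cell import *
from h import *
q=quat(1)
goto(g2w([-.042,0,.10]),q); move_linear(g2w([-.042,0,.068]),q,.1); wait(.2)
o=get_obs();f0=np.array(o["contact_force"]);np.save("f0.npy",f0);print(o["time_s"],f0.round(2),(o["position"]-g2w([-.042,0,.068])).round(4))
z=.060
while z>.045:
    move_linear(g2w([-.042,0,z]),q,.03)
    o=get_obs();f=np.array(o["contact_force"])-f0
    print(round(z*1000,1),(o["position"][2]*1000).round(2),f.round(1),round(o["time_s"],2))
    if f[2]>26:break
    z-=.002 if z>.0515 else .0007
E
```

```text
5.55 [-0.49 -0.2   0.87] [ 0.0006 -0.      0.001 ]
60.0 59.6 [ 0.5  0.1 -1. ] 5.97
58.0 57.88 [ 0.4  0.6 -0.9] 6.22
56.0 55.86 [ 1.   0.3 -1.4] 6.47
54.0 53.82 [ 0.5  0.7 -1.1] 6.72
52.0 51.82 [ 1.2  0.8 -1. ] 6.97
50.0 49.82 [ 0.7 -0.2 -0.6] 7.22
49.3 49.27 [ 0.5 -0.4 -2.1] 7.47
48.6 48.56 [ 0.9  0.5 -1.7] 7.72
47.9 47.81 [ 0.5  0.6 -1.2] 7.97
47.2 47.15 [ 1. -0. -1.] 8.22
46.5 46.43 [ 0.5  0.8 -1.3] 8.47
45.8 45.75 [ 0.4  0.3 -1.2] 8.72
45.1 45.01 [ 0.2  0.1 -0.3] 8.97
```

There's no force, although the tip should be at 20 mm, below the carrier's top. I'm stopping to look.

```bash
python3 - <<'E'
from cell import *
from h import *
o=get_obs();print(o["position"],R.from_quat(o["eef_rot"]).as_matrix().round(3).tolist(),o["contact_force"],o["effort"],o["ft_torque"])
T=np.eye(4);T[:3,:3]=R.from_quat(o["eef_rot"]).as_matrix();T[:3,3]=o["position"]
w=capture("wrist");c=capture("scene");t=capture("top");np.savez("w2.npz",T=T,**w);np.savez("t2.npz",**t);np.savez("s2.npz",**c)
a=cv2.resize(c["image"][200:300,200:350],(600,400),interpolation=2)
a2=cv2.resize(t["image"][185:330,170:350],(497,400),interpolation=2)
cv2.imwrite("pics/s2.png",cv2.resize(np.hstack([a,a2])[:,:,::-1],(800,292)))
P=cloud(w,T@w["hand_eye"]);Q=R.from_euler('z',-YAW).apply((P-G).reshape(-1,3)).reshape(P.shape)*1000
for x in range(-76,62,2):
    k=(abs(Q[...,1])<26)&(abs(Q[...,0]-x)<1)&(Q[...,2]<60)&(Q[...,2]>-5)
    if k.sum():print(f"{x}:{np.median(Q[k][:,2]):.0f}",end=" ")
im=w["image"];cv2.imwrite("pics/w2.png",im[:,:,::-1])
E
```

```text
[0.48243964 0.02744089 0.04501385] [[0.061, 0.998, -0.0], [0.998, -0.061, -0.0], [-0.0, -0.0, -1.0]] [-0.32689535 -0.11425893  0.60770041] [ 3.88379931e-04 -3.13650692e+01 -3.97794807e+01 -1.14364922e-02
  6.96377037e-02  1.16360476e-05] [0.00851779 0.0069032  0.03439728]
-76:-2 -74:14 -72:28 -70:28 -68:21 -66:21 -64:23 -62:31 -60:31 -58:31 -56:31 -54:32 -52:31 -50:31 -48:31 -46:31 -44:31 -42:31 -40:31 -38:31 -36:31 -34:31 -32:31 -30:34 -28:39 -26:39 -24:31 -22:31 -20:31 -18:31 -16:31 -14:31 -12:31 -10:31 -8:31 -6:31 -4:31 -2:31 0:31 2:31 4:31 6:31 8:30 10:30 12:30 14:28 44:33 46:39 48:41 50:41 52:41 54:40
```

View pics/s2.png

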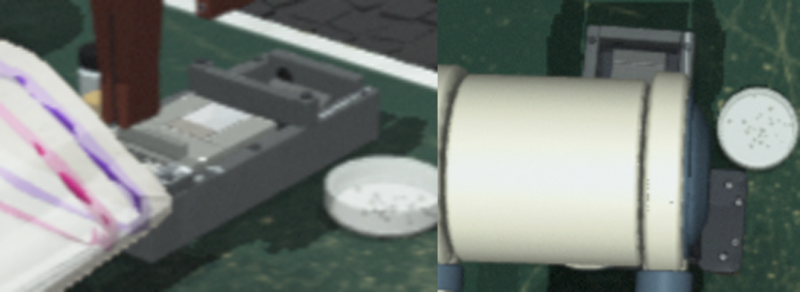

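View pics/w2.png

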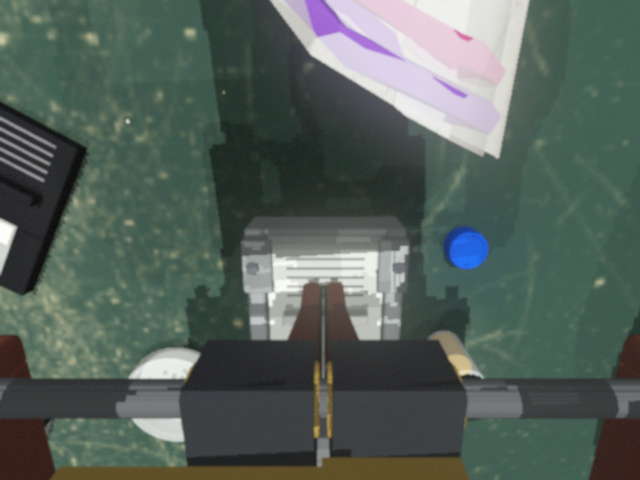

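The wrist camera shows the fingertips at (323,285) and the carrier still raised (31 there, no change). In the scene crop the fingers seem to end behind the near rail, at scene pixel about (243,243). I'll locate the real fingertip from the range data of both cameras.

```bash
python3 - <<'E'
from h import *
w=np.load("w2.npz");s=np.load("s2.npz")
I=np.eye(4);Pt=cloud(w,w["hand_eye"])*1000
print("hand_eye",w["hand_eye"].round(4).tolist(),w["K"].tolist())
for v in range(276,342,6):print(v,[Pt[v,u].round(0).tolist() for u in(311,323,335)],w["image"][v,311])
P=cloud(s);Q=R.from_euler('z',-YAW).apply((P-G).reshape(-1,3)).reshape(P.shape)*1000
im=s["image"].astype(int)
for v in range(200,252,3):print(v,[(Q[v,u].round(0).astype(int).tolist(),im[v,u].tolist()) for u in(232,240,248)])
E
```

```text
hand_eye [[1.0, 0.0001, -0.0007, -0.0002], [0.0001, 0.9573, 0.2892, -0.0802], [0.0007, -0.2892, 0.9573, -0.1691], [0.0, 0.0, 0.0, 1.0]] [[381.244709591117, 0.0, 322.80909374218277], [0.0, 381.244709591117, 241.7649397630933], [0.0, 0.0, 1.0]]
276 [[-6.0, -6.0, 14.0], [-0.0, -7.0, 13.0], [6.0, -6.0, 15.0]] [192 196 190]
282 [[-6.0, -12.0, -6.0], [-0.0, -3.0, 13.0], [5.0, -12.0, -7.0]] [121 115 107]
288 [[-5.0, -12.0, -14.0], [-0.0, -9.0, -8.0], [5.0, -12.0, -13.0]] [103  84  75]
294 [[-5.0, -12.0, -21.0], [-0.0, -7.0, -9.0], [5.0, -12.0, -21.0]] [102  81  72]
300 [[-5.0, -12.0, -25.0], [-0.0, -4.0, -10.0], [5.0, -12.0, -25.0]] [101  82  72]
306 [[-5.0, -12.0, -32.0], [-0.0, -1.0, -9.0], [5.0, -12.0, -32.0]] [83 70 63]
312 [[-5.0, -12.0, -37.0], [-0.0, 1.0, -11.0], [4.0, -11.0, -36.0]] [79 68 61]
318 [[-5.0, -12.0, -41.0], [-0.0, 4.0, -12.0], [4.0, -12.0, -42.0]] [80 67 60]
324 [[-4.0, -12.0, -46.0], [-0.0, 6.0, -13.0], [4.0, -12.0, -46.0]] [75 61 55]
330 [[-4.0, -12.0, -51.0], [-0.0, 10.0, -13.0], [4.0, -12.0, -50.0]] [73 58 52]
336 [[-4.0, -12.0, -55.0], [-0.0, 28.0, 14.0], [4.0, -12
[... 1177 characters left out ...]
, 44, 38]), ([-44, -11, 68], [56, 33, 27])]
236 [([3, 69, 24], [149, 137, 108]), ([-53, -5, 65], [71, 45, 38]), ([-45, -12, 64], [57, 36, 31])]
239 [([-180, -119, 137], [216, 216, 205]), ([-53, -4, 60], [66, 42, 38]), ([-44, -11, 59], [57, 35, 30])]
242 [([-183, -122, 135], [224, 224, 219]), ([-50, -1, 53], [72, 57, 55]), ([-11, 21, 33], [131, 131, 127])]
245 [([-184, -123, 132], [217, 217, 211]), ([-25, 24, 33], [119, 125, 120]), ([-587, -538, 399], [114, 119, 115])]
248 [([-185, -124, 130], [198, 186, 212]), ([-179, -129, 129], [185, 186, 178]), ([-29, 4, 35], [105, 109, 105])]
251 [([-184, -122, 125], [190, 176, 211]), ([-180, -130, 126], [213, 214, 205]), ([-33, 0, 33], [129, 134, 129])]
```

```bash
python3 - <<'E'
from h import *
w=np.load("w2.npz");Pt=cloud(w,w["hand_eye"])*1000
for v in(341,350,370,395,410,440,470):print(v,[Pt[v,u].round(0).astype(int).tolist() for u in(10,60,150,200,290,350,450,500,590,630)])
m=(Pt[...,2]<10)&(w["range_z"]>0)&(np.mgrid[:480,:640][0]>260)
q=Pt[m&(abs(Pt[...,0])<16)&(abs(Pt[...,1])<16)];print(np.percentile(q[:,2],[50,90,97,99,100]))
print("max tool z outside fingers",np.percentile(Pt[m&(Pt[...,2]<-25)&(abs(Pt[...,0])>16)][:,2],[50,99,100]))
s=np.load("s2.npz");P=cloud(s);Q=R.from_euler('z',-YAW).apply((P-G).reshape(-1,3)).reshape(P.shape)*1000
im=s["image"].astype(int);b=(im[...,0]-im[...,2]>15)&(im[...,0]<95)&(abs(Q[...,1])<110)&(abs(Q[...,0]+42)<60)&(Q[...,2]<200)
n,l,st,_=cv2.connectedComponentsWithStats(b.astype(np.uint8))
for i in range(1,n):
    if st[i,4]>20:q=Q[l==i];print(st[i],q.min(0).round(),q.max(0).round())
E
```

```text
341 [[-72, -33, -92], [-170, 52, 47], [-112, 52, 47], [-79, 51, 46], [-8, -34, -93], [6, -34, -93], [76, 43, 33], [114, 52, 47], [171, 52, 47], [72, -32, -90]]
350 [[-73, -31, -92], [-171, 58, 47], [-112, 59, 47], [-80, 59, 48], [-7, -34, -97], [6, -34, -98], [73, 43, 23], [114, 58, 46], [173, 58, 47], [72, -30, -91]]
370 [[-74, -26, -92], [-174, 73, 47], [0, -80, -169], [-25, -34, -104], [-7, -34, -104], [5, -34, -104], [25, -34, -104], [116, 73, 47], [176, 73, 47], [73, -24, -91]]
395 [[-63, -28, -105], [-54, -28, -104], [-36, -28, -103], [-23, -33, -110], [-6, -34, -111], [5, -33, -110], [23, -33, -111], [36, -28, -104], [54, -28, -103], [62, -28, -104]]
410 [[-64, -25, -105], [-54, -25, -105], [-36, -25, -104], [-23, -31, -111], [-6, -30, -111], [5, -30, -111], [23, -30, -111], [36, -25, -105], [54, -25, -105], [63, -25, -104]]
440 [[-72, -11, -98], [-185, 131, 47], [-122, 130, 47], [-23, -24, -112], [-6, -24, -111], [5, -24, -112], [24, -24, -111], [124, 130, 46], [187, 130, 47], [72, -9, -96]]
470 [[-73, -4, -100], [-48, -20, -114], [-32, -19, -114], [-23, -20, -114], [-6, -19, -113], [5, -20, -114], [23, -19, -114], [128, 158, 48], [194, 158, 48], [72, -3, -99]]
[-41.59423231 -12.64632591  -7.20102659   6.85243028   9.90826312]
max tool z outside fingers [-104.2325274   -88.31117351  -86.50536893]
[219 141  56  25 958] [-67. -45. 159.] [-12.  71. 200.]
[181 158  81  23 624] [-77. -52. 134.] [-17.  85. 167.]
[266 173  41  33 729] [-76. -92. 134.] [-12. -28. 168.]
[ 230  180   27   64 1055] [-76. -31.  53.] [ 10.  72. 156.]
```

Both cameras agree the real fingertips end about 10 mm behind the reported TCP, not 25 mm ahead. The gripper body (tool z ≈ -88) is 79 mm behind that, so the whole tool sits about 34 mm higher than stated. Contact should come at TCP z ≈ 0.023 (≈0.031 would mean I'm on the rib). I'll carry on down with force feedback.

```bash
python3 - <<'E'
from cell import *
from h import *
q=quat(1);f0=np.load("f0.npy");X=-.043
move_linear(g2w([X,0,.034]),q,.05);z=.0325
while z>.008:
    move_linear(g2w([X,0,z]),q,.03)
    o=get_obs();f=np.array(o["contact_force"])-f0
    print(round(z*1000,1),(o["position"][2]*1000).round(2),f.round(1),np.round(o["ft_torque"],2),round(o["time_s"],2))
    if f[2]>25 or (z>.027 and f[2]>4):break
    z-=.0015 if z>.0185 else .0008
E
```

```text
32.5 32.54 [ 1.6  0.1 -0.4] [-0.02  0.04 -0.02] 9.74
31.0 30.94 [ 0.8 -0.1 -0.5] [ 0.03 -0.01 -0.04] 9.99
29.5 29.38 [ 0.2  0.5 -1.1] [ 0.02 -0.04 -0.01] 10.24
28.0 27.86 [ 0.  -0.3 -0.4] [ 0.04 -0.02 -0.02] 10.49
26.5 26.36 [ 0.6  0.  -1.6] [ 0.01 -0.03 -0.01] 10.74
25.0 24.87 [ 0.7  0.2 -0.8] [-0.   -0.01 -0.03] 10.99
23.5 24.0 [0.4 0.7 1.9] [-0.    0.14  0.02] 11.24
22.0 22.49 [0.2 0.1 3.5] [0.01 0.01 0.  ] 11.49
20.5 21.07 [0.9 0.1 5.8] [-0.02  0.03 -0.06] 11.74
19.0 19.79 [-0.5  0.5  5.9] [-0.01  0.12 -0.01] 11.99
17.5 18.53 [-0.4 -0.5  7.2] [ 0.06  0.13 -0.01] 12.24
16.7 17.85 [-0.5 -0.1  8. ] [0.03 0.15 0.05] 12.49
15.9 17.19 [-0.5  0.3  8.4] [0.04 0.24 0.01] 12.74
15.1 16.53 [-0.9  0.3 10.2] [ 0.    0.3  -0.02] 12.99
14.3 16.41 [-2.2  0.6 10.9] [-0.02  0.46  0.02] 13.24
13.5 16.35 [-2.5  0.7 14.1] [ 0.04  0.52 -0.01] 13.49
12.7 16.29 [-2.7  0.5 17.1] [ 0.08  0.67 -0.06] 13.74
11.9 16.24 [-4.5  0.3 21.1] [-0.01  0.71 -0.02] 13.99
11.1 16.22 [-4.5  0.9 23.3] [0.03 0.92 0.02] 14.24
10.3 16.16 [-4.8  0.7 28.2] [0.02 0.92 0.01] 14.49
```

Contact came at 24.5 and the bed bottomed at 16.4, an 8 mm stroke, and it holds 28 N. Next is the slide.

```bash
python3 - <<'E'
from cell import *
from h import *
q=quat(1);f0=np.load("f0.npy");X=-.043;z=.0098
while X<.032:
    X+=.005 if X<.010 else .002
    move_linear(g2w([X,0,z]),q,.03)
    o=get_obs();f=R.from_euler('z',-YAW).apply(np.array(o["contact_force"])-f0);g=R.from_euler('z',-YAW).apply(np.array(o["position"])-G)*1000
    print(round(X*1000,1),g.round(2),f.round(1),round(o["time_s"],2))
    if f[0]<-18 or f[2]>38 or f[2]<12:break
E
```

```text
-38.0 [-34.13   0.24  16.17] [-3.4  0.4 27.5] 14.81
-33.0 [-29.08   0.26  16.21] [-2.7 -0.1 26.3] 15.12
-28.0 [-24.08   0.25  16.24] [-2.8  0.4 26.7] 15.44
-23.0 [-19.08   0.25  16.26] [-3.9  0.7 26.4] 15.76
-18.0 [-14.09   0.25  16.27] [-3.6  0.7 26.6] 16.07
-13.0 [-9.11  0.27 16.28] [-2.6 -0.5 27. ] 16.39
-8.0 [-4.22  0.24 16.28] [-3.9 -0.4 27.2] 16.71
-3.0 [-0.03  0.26 16.22] [-6.7 -0.2 27.6] 17.02
2.0 [ 4.88  0.29 16.18] [-6.8  0.8 28.5] 17.34
7.0 [ 9.95  0.28 16.15] [-5.7  0.6 28.4] 17.66
12.0 [14.93  0.27 16.1 ] [-5.   0.9 27.3] 17.98
14.0 [16.83  0.3  16.06] [-5.8  0.5 28.5] 18.23
16.0 [19.15  0.26 15.41] [-3.5  0.7 22.3] 18.48
18.0 [20.61  0.25 15.41] [-4.8 -0.2 24. ] 18.73
20.0 [22.12  0.26 15.37] [-7.7 -0.1 25.3] 18.98
22.0 [23.37  0.2  15.38] [-9.2 -0.2 27.5] 19.23
24.0 [24.37  0.2  15.37] [-14.6  -0.4  31.1] 19.48
26.0 [24.38  0.2  15.36] [-22.2   0.   34.7] 19.73
```

The carrier dropped off the bed (1 mm step) at x≈18–19 and ran onto a hard stop at 24.4, with push force rising to 22 N. I'll relieve the push, lift straight up, then look.

```bash
python3 - <<'E'
from cell import *
from h import *
q=quat(1)
move_linear(g2w([.0235,0,.0125]),q,.03)
move_linear(g2w([.0235,0,.03]),q,.06)
move_linear(g2w([.0235,0,.12]),q,.15)
goto(g2w([-.03,0,.24]),q);wait(.1)
o=get_obs();T=np.eye(4);T[:3,:3]=R.from_quat(o["eef_rot"]).as_matrix();T[:3,3]=o["position"]
w=capture("wrist");s=capture("scene");np.savez("w3.npz",T=T,**w)
print(o["time_s"],o["contact_force"]-np.load("f0.npy"))
a=cv2.resize(w["image"][140:330,190:440],(500,380),interpolation=2);b=cv2.resize(s["image"][200:290,230:350],(507,380),interpolation=2)
cv2.imwrite("pics/w3.png",cv2.resize(np.hstack([a,b])[:,:,::-1],(800,302)))
for n,P in(("w",cloud(w,T@w["hand_eye"])),("s",cloud(s))):
    Q=R.from_euler('z',-YAW).apply((P-G).reshape(-1,3)).reshape(P.shape)*1000
    print(n)
    for x in range(-76,112,2):
        k=(abs(Q[...,1])<18)&(abs(Q[...,0]-x)<1)&(Q[...,2]<50)&(Q[...,2]>-5)
        if k.sum()>3:print(f"{x}:{np.median(Q[k][:,2]):.0f}",end=" ")
E
```

```text
21.8833 [ 0.34042724  0.43007475 -1.19326103]
w
-76:-2 -74:6 -72:28 -70:28 -68:17 -66:21 -64:21 -62:21 -60:21 -58:21 -56:21 -54:21 -52:21 -50:21 -48:21 -46:21 -44:21 -42:21 -40:21 -38:21 -36:21 -34:21 -32:21 -30:21 -28:21 -26:21 -24:21 -22:21 -20:21 -18:21 -16:21 -14:21 -12:21 -10:21 -8:21 -6:21 -4:21 -2:21 0:12 2:19 4:22 6:22 8:22 10:22 12:22 14:22 16:22 18:22 20:22 22:22 24:22 26:22 28:22 30:22 32:22 34:26 36:30 38:30 40:29 44:30 46:23 s
-28:23 -26:23 -24:23 -22:23 -20:23 -18:23 -16:23 -14:23 -12:23 -10:23 -8:23 -6:23 -4:23 -2:22 0:22 2:23 4:23 6:23 8:24 10:24 12:24 14:24 16:24 18:24 20:24 22:24 24:24 26:23 28:23 30:23 32:24 34:28 36:28 38:29 40:31 42:31 44:38 46:35 48:39 50:43 52:43 86:26 88:26 90:27 92:28 94:29 96:29 100:33 102:31 104:35 106:36 108:35 110:35
```

View pics/w3.png

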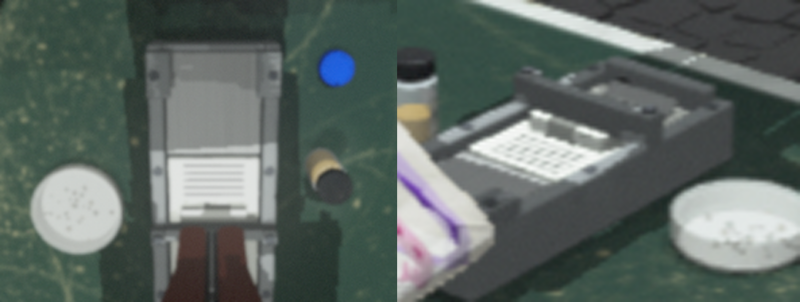

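The bed is back up (23 mm), with a gap at x≈0. The carrier's tail is at about 2–3 and its rib rear at about 35–36. Its top is at 24, so it lies flat at home. The vial, dish and cap are undisturbed and the fingers are clear, so I'm handing in.

```bash
python3 -c "
from cell import *
sign_off()"
```

```text
the job is handed in; nothing more can be done
```

The white carrier is home against the end stop, the bed has sprung up behind it, and I've handed the job in. I pressed it down with shut fingertips behind the rib. The bed went its full 8 mm, and I held about 22–35 N while sliding the carrier under the bar and leaf.

**Checks that passed**
- **End stop:** at the end of the slide the carrier stopped moving while the push rose to 22 N. It had dropped 1 mm onto the floor just before that.
- **Final pose (range data):** the bed is up at 23 mm and the carrier's top is at 24 mm. Its tail is about 2–3 mm past the bed and its rib rear is at about 35–36 mm, against 36 mm expected.
- **Surroundings:** the vial, dish and cap look untouched in the last picture. The arm was clear of everything at about 22 s, with only sensor noise on the force reading.

**What disagreed**
- **Fingertip position:** the fingertips are about 9 mm behind the reported TCP, not 25 mm ahead as stated. My first descent therefore stopped short without touching anything. I located the tips in two camera views, and the contact force then confirmed it.
- **Wrist camera:** it read 1–2 mm low and to the rear, within the stated calibration.
- **Not seen directly:** the nose at the stop and the leaf's angle. I judged those from the stop force and the tail and rib positions.

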